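# Drop a socket through a lever-lid bin

### The arm

A 6-joint arm with a two-finger parallel gripper is mounted at the origin on the work surface. World frame = base frame: x ahead of the robot, y to its left, z up, the work surface at z = 0. Lengths are in mm, angles in rad, forces in N, time in s.
With the tool pointing down it reaches from about 300 to 775 mm from the base axis. Payload 14.6 kg.
Tool frame: the origin (TCP) lies on the centre line of the jaws, within the pads' length; the fingertips stand 19 mm ahead of it and the grasp point (between the pads) is the TCP (bot.tip_reach is the distance from the TCP to the fingertips, in mm); z points along the fingers, y is the line along which they close (so a half turn about z gives the same grasp; the last joint's range is limited). The gripper opens to 85 mm and grips with 20 to 120 N. Pads are 22 mm wide; open, the fingers measure 114 mm over their backs; the gripper's body (76 mm by 85 mm) begins 54 mm behind the grasp point. The pads swing forward as they close: fully open they stand 13 mm farther back than shut.
Start: joints at [1.115, 0.3, 1.521, -0, 1.321, -0.067], TCP at [208.49, 508.942, 250.281] pointing down, gripper open.
Joint ranges: [-3.03, 3.03], [-0.79, 2.21], [0.23, 2.52], [-1.04, 4.18], [0, 3.07], [-2.55, 2.55]. Speed limits (rad/s): [2.22, 2.22, 2.57, 3.14, 3.14, 3.14].

### API

Orientations are given as a unit quaternion [w, x, y, z].
In Python, from rig import bot gives the robot as it stands. Calls block until the motion is done:
- bot.move_to(position, orientation): joint-space move of the TCP to a pose.
- bot.servo_line(position, attitude=None, speed=150, until_force=None): straight line of the TCP; attitude=None keeps the orientation; speed is the mean speed in mm/s. With until_force (N) it stops when the force on the tool has changed by that much, and returns True; else False.
- bot.move_joints(angles): joint-space move.
- bot.move_gripper(opening, grip_force=None): finger opening in mm; grip_force is the grip in N (None keeps the last); returns when the fingers have stopped.
- bot.dwell(seconds).
- bot.ik(position, orientation): joint angles nearest the present ones, or None.
- bot.read_state(): the state.
- bot.read_camera(name): name is "scene" or "top"; returns a dict with "image" (384x512x3 uint8, blue, green, red), "depth" (384x512 float32, mm along the optical axis (not along the pixel's ray), 0 where there is no reading), "fovy" (degrees; the focal length in pixels is half the picture's height over the tangent of half this angle, whatever the lens; pixels are square), "cx", "cy" (the principal point, pixels), "eye" and "attitude" of the camera in the world. Camera axes: x right, y down, z forward; pixel columns grow to the right and rows downward; lengths in mm; the calibration is good to about 2 mm. A picture is of the moment at which its call begins.
A pose or a line that the arm cannot do raises bot.MotionError and nothing moves.
- bot.finish_job(): hands the job in; it is judged then, once.
The state is a dict: "clock": time; "joint_positions": joint angles; "qvel": joint speeds; "effort": joint torques, N m; "ee_pos": TCP position; "tool_rot": TCP orientation; "ft_force": force on the tool from outside, world axes, zero at the start; "moment": the same for the moment, N m; "grip_width": finger opening in mm; "grip_force": force on a finger pad.
Only numpy, scipy, OpenCV 4.12 (cv2) and the standard library are available. Lean on these libraries where they do the work, as an engineer would, in place of code of your own. Each camera call takes 0.05 s, during which the arm holds its last target. There are 200 camera calls.

### The job

Press the bin's lever all the way down so that its linked lid opens wide and the socket waiting on the chute rolls into the bin; then ease the lever back up so that the lid closes gently, without slamming, and leave the bin shut with the socket inside. Work only the lever: do not touch the lid or the socket, and leave the spray can, tape, screwdriver and wrench where they are.

Things in the scene. Friction and masses are not known exactly. Their poses are not given: they have to be found in the camera images.
- bin: Grey sheet-steel drop bin fixed to the bench: tub 180 x 140 mm (its x, y), walls 3 mm, rim 110 mm high, on a 210 x 170 mm foot. Origin: centre of its underside, on the bench; x points to its hinge side (away from the robot at yaw 0), y to its left, z up. Lever on its -y side, chute on its +y side.
- chute_mouth (a point): Middle of the lower end of the steel chute, at (-20, 66, 112) mm in the bin frame. The chute is 72 mm wide (bin x) with 22 mm cheeks, and falls at 18 degrees towards the bin's -y from y = 209 mm, 158 mm high, into the tub over its +y wall. The shut lid's side skirt bars it.
- lever (a joint): Angle of the lever: 0 at rest (up), 0.40 rad at its stop, fully down. It pivots about a level axis along the bin's y through (-30, -87, 80) mm in the bin frame. A push rod links it to the lid: pressing the pad lifts the lid. Pressing takes about 3 to 8 N at the pad; let go, the lever flies up and the lid slams.
- lever_pad (a point): Where to press: centre of the top face of the lever's black rubber pad, 42 mm (bin x) by 48 mm (bin y), 5 mm thick, on a thin dark steel arm before the bin's right front corner. At rest at (-190, -87, 125) mm in the bin frame; fully down 66 mm lower and 5 mm further to -x. Outer edge 0.2 rad high at rest, 0.2 rad low when down. Axes: the lever's.
- lid (a joint): Angle of the lid: 0 shut, 0.88 rad with the lever fully down. It follows the lever at all times, turning 2.2 times as far (and as fast). The socket is set free at about 0.4 rad and needs about 1 s to roll in.
- lid_front (a point): Middle of the top front edge of the grey cap-shaped lid, 186 x 147 mm with a 32 mm skirt all round, its top 150 mm above the bench when shut. Hinged along the bin's y at x = 90 mm, 115 mm high; this edge swings up and away from the lever's pad.
- socket_center (a point): Centre of the steel socket (plain cylinder, 26 mm diameter, 50 mm long, about 110 g) that lies across the chute against the lid's skirt, its own x along its length. At the start about 133 mm above the bench.
- spray: Yellow spray can standing upright, 60 mm diameter, 190 mm tall, origin at the centre of its underside. To be left alone.
- tape: Black roll of tape lying flat, 90 mm outside, 60 mm inside diameter, 25 mm high, origin at the centre of its underside. To be left alone.
- screwdriver: Screwdriver with a black 26 mm handle lying on the bench, 200 mm long, blade towards its own +x, origin under its middle at bench height. To be left alone.
- wrench: Steel wrench, 180 mm long and 7 mm thick, lying on the bench along its own x, origin at its middle at bench height. To be left alone.
Mind the look-alikes: they are no part of the job. Of the things that look like the part that bears socket_center, the middle-sized one is meant.

How it is judged (in metres and radians):
On the way:
1. the lever is pressed down by the fingers, the lid stands wide open (over 0.72 rad) and the socket is in the bin (contact force between the fingers and lever above 0.5 N and value of joint lid above 0.72 rad and x of socket_center in the frame of bin between -0.088 and 0.088 m and y of socket_center in the frame of bin between -0.068 and 0.068 m and z of socket_center in the frame of bin below 0.08 m), for 0.2 s.
At the end, for the whole second after the job is handed in: The socket's centre lies inside the tub below 80 mm and is at rest (under 0.05 m/s), the lid is shut (under 0.03 rad) and the lever up (under 0.02 rad), and the can, tape, screwdriver and wrench are within 25 mm of their places (value of joint lid below 0.03 rad and value of joint lever below 0.02 rad and linear speed of socket below 0.05 m/s and x of socket_center in the frame of bin between -0.088 and 0.088 m and y of socket_center in the frame of bin between -0.068 and 0.068 m and z of socket_center in the frame of bin below 0.08 m and distance of each of spray, tape, screwdriver, wrench from where it was at the start of the episode below 0.025 m); the robot touches nothing.
It fails at once if the lid slams: it closes faster than 2 rad/s over the last 0.3 rad (velocity of joint lid below -2 rad/s and value of joint lid below 0.3 rad).
It fails at once if the robot touches the lid (over 1 N) (contact force between any of the fingers, the arm and lid above 1 N).
It fails at once if the robot touches the socket (over 0.5 N) (contact force between any of the fingers, the arm and socket above 0.5 N).
It fails at once if the socket is lifted above the chute (height (world z) of socket_center above 0.155 m).
It fails at once if the can, tape, screwdriver or wrench is displaced by more than 25 mm, or lifted (distance of any of spray, tape, screwdriver, wrench from where it was at the start of the episode above 0.025 m).
It also fails if it takes over 35 s, if anything falls off the work surface, if the arm or the gripper's body presses on something with over 40 N, if the wrist force passes 120 N, or if a joint passes its speed limit or range.

## Working session

There is one attempt and no reset: what is moved stays moved. The work goes in short steps, each a Python script; the robot and the scene stay as the last script left them, time stands still between calls to the robot, and variables do not carry over. Pictures are saved under pics/ and viewed, at most 10 in all, crops included, and the job is handed in when it is done.

```bash
mkdir -p pics; ls; python3 - <<'E'
from rig import bot
import cv2,pickle
d={}
for n in("scene","top"):
    c=bot.read_camera(n);d[n]=c;cv2.imwrite(f"pics/{n}0.png",c["image"]);print(n,c["fovy"],c["cx"],c["cy"],c["eye"],c["attitude"])
pickle.dump(d,open("c0.pkl","wb"));print(bot.read_state())
E
```

```text
pics
scene 44.737154352956495 257.5042377379485 191.13329896323228 [1231.65583028  402.51842939 1033.33315664] [-0.15299377  0.47727694  0.81833458 -0.28129726]
top 47.101388344974765 256.2349622714767 188.3675242416627 [ 459.99546928   14.49455016 1315.99075246] [ 0.05234292 -0.70175706  0.70921983 -0.04247916]
{'clock': 0.1, 'joint_positions': array([ 1.11540098e+00,  3.00470313e-01,  1.52154946e+00, -1.50628438e-05,
        1.32068836e+00, -6.65637556e-02]), 'qvel': array([-0.0017094 , -0.00205202, -0.00136297,  0.00206508, -0.00163995,
        0.0017274 ]), 'effort': array([ 1.40916982e-03, -5.44375241e+01, -3.62373662e+01, -3.06302226e-06,
        3.00481952e-03, -3.02256490e-05]), 'ee_pos': array([208.40958798, 508.77179886, 249.73510635]), 'tool_rot': array([-1.36862960e-04,  1.93191506e-01,  9.81160910e-01, -5.40735967e-04]), 'ft_force': array([0.44903723, 0.07257328, 0.20902966]), 'moment': array([ 0.04520232,  0.04024653, -0.02373326]), 'grip_force': 0.0, 'grip_width': 85.4122260955601}
```

View pics/scene0.png

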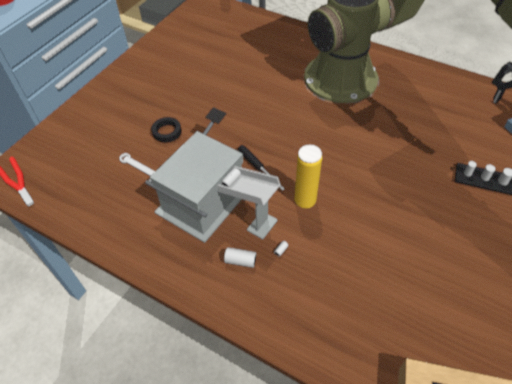

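View pics/top0.png

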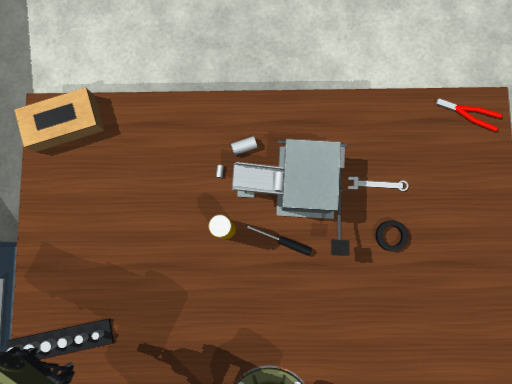

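The scene camera shows the bin, with its shut lid at about (200,165), the pad at (216,115) and the socket in the chute at (232,178). In the top view the lid is at about (312,175), the pad at (340,247), the can at (221,227), the screwdriver at (280,238), the tape at (392,236) and the wrench at (380,184). The area around the pad is clear. Next I measure the lid and the pad.

```bash
cat > h.py <<'E'
import numpy as np,cv2
from scipy.spatial.transform import Rotation as R
def cloud(c):
    H,W=c["depth"].shape;f=H/2/np.tan(np.radians(c["fovy"])/2)
    v,u=np.mgrid[:H,:W];d=c["depth"]
    q=c["attitude"];r=R.from_quat([q[1],q[2],q[3],q[0]])
    p=np.stack([(u-c["cx"])/f*d,(v-c["cy"])/f*d,d],-1)
    return r.apply(p.reshape(-1,3)).reshape(H,W,3)+c["eye"]
E
python3 - <<'E'
from h import *
import pickle
d=pickle.load(open("c0.pkl","rb"))
for n in d:
    c=d[n];P=cloud(c);im=c["image"].astype(int)
    x,y,z=P[...,0],P[...,1],P[...,2]; ok=c["depth"]>0
    roi=ok&(x>250)&(x<750)&(y>-350)&(y<250)
    print(n,"bench z",np.median(z[roi]))
    m=(roi&(abs(z-150)<6)).astype(np.uint8)
    k,l,s,ce=cv2.connectedComponentsWithStats(m);i=1+s[1:,4].argmax()
    Q=P[l==i];(cx,cy),sz,a=cv2.minAreaRect(Q[:,:2].astype(np.float32));print("lid",cx,cy,sz,a,np.median(Q[:,2]),len(Q))
    dark=im.max(2)<75
    m=(roi&dark&(z>100)&(z<140)).astype(np.uint8)
    k,l,s,ce=cv2.connectedComponentsWithStats(m)
    for i in range(1,k):
        if s[i,4]>25:
            Q=P[l==i];print("dark",ce[i],s[i,4],cv2.minAreaRect(Q[:,:2].astype(np.float32)),Q.mean(0),Q.min(0),Q.max(0))
E
```

```text
scene bench z 1.7624962314819186
lid 658.5496826171875 -119.7470474243164 (149.81617736816406, 188.4488067626953) 85.87841033935547 150.27783235280697 3383
dark [215.25748503 115.35329341] 167 ((465.2226257324219, -194.25613403320312), (48.71546173095703, 39.479217529296875), 88.89881896972656) [ 464.34933917 -193.29288173  124.7853814 ] [ 445.37831605 -218.69266199  114.73529051] [ 485.02847996 -169.79638216  131.4680394 ]
top bench z 0.6358720633154462
lid 654.8890380859375 -118.81824493408203 (147.49143981933594, 186.86326599121094) 86.1259765625 149.637768723019 3717
dark [339.59139785 247.27598566] 279 ((461.8380126953125, -191.2536163330078), (46.26479721069336, 45.79697036743164), 86.56982421875) [ 459.48386962 -191.01667779  124.35291365] [ 438.88331272 -214.95381967  109.36213724] [ 484.35587205 -167.20893617  133.21697897]
```

```bash
cat >> h.py <<'E'
yaw=np.radians(-4);O=np.array([656.,-119.,0])
Rz=R.from_euler("z",yaw)
Q=np.array([0,np.cos(yaw/2),np.sin(yaw/2),0])
def pad(a):   # world position of pad top centre, lever angle a
    # lever lowers: rotate (-160,45) about pivot so -x end goes down
    x,z=-160,45;c,s=np.cos(a),np.sin(a)
    return O+Rz.apply([-30+x*c-z*s,-87,80+x*s+z*c])
E
python3 - <<'E'
from h import *
from rig import bot
print(pad(0),pad(.4),bot.tip_reach)
bot.move_gripper(0)
p=bot.read_state()["ee_pos"];p[2]=330;bot.servo_line(p,speed=200)
t=pad(0);t[2]=330
bot.move_to(t,Q)
s=bot.read_state();print(s["clock"],s["ee_pos"],s["joint_positions"],s["ft_force"],s["grip_width"])
t=pad(0);t[2]+=bot.tip_reach+12;bot.servo_line(t,speed=150)
t[2]-=25;hit=bot.servo_line(t,speed=25,until_force=1.5)
s=bot.read_state();print(hit,s["clock"],s["ee_pos"],s["ft_force"])
c=bot.read_camera("scene");cv2.imwrite("pics/s1.png",cv2.resize(c["image"][60:260,100:340],None,fx=3,fy=3))
E
```

```text
[ 460.39401723 -192.53434236  125.        ] [ 455.51235332 -192.19298317   59.14080996] 19.0
4.05 [ 460.63685019 -192.00539979  329.98286168] [-4.68366025e-01  1.33861314e-01  1.53795759e+00  7.56545296e-05
  1.46978203e+00  1.17090468e+00] [ 0.39410367 -0.36915461  0.76104269] 0.10767585970463558
True 5.9167 [ 460.23732051 -192.47910725  144.7600664 ] [ 0.43815073 -0.87379441  1.55544834]
```

View pics/s1.png

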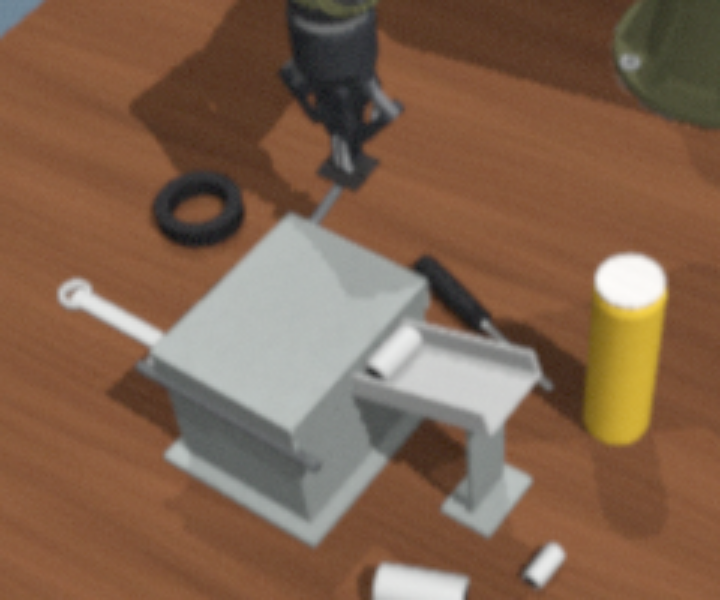

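The fingertips are on the pad centre at about (348,165) in the crop, and the socket still waits in the chute at (395,350). Next I press.

```bash
python3 - <<'E'
from h import *
from rig import bot
def tcp(a,e=0): return pad(a)+[0,0,bot.tip_reach+e]
for a in(.1,.2,.3,.37): 
    bot.servo_line(tcp(a),speed=50); s=bot.read_state();print(s["clock"],s["ee_pos"],s["ft_force"])
hit=bot.servo_line(tcp(.4,-2),speed=15,until_force=20)
s=bot.read_state();print(hit,s["clock"],s["ee_pos"],s["ft_force"])
bot.dwell(1.5)
s=bot.read_state();print(hit,s["clock"],s["ee_pos"],s["ft_force"])
c=bot.read_camera("scene");d=bot.read_camera("top")
cv2.imwrite("pics/s2.png",np.hstack([cv2.resize(c["image"][60:260,120:320],(400,400)),cv2.resize(d["image"][100:280,210:390],(400,400))]))
E
```

```text
6.475 [ 456.62989347 -192.22850809  127.76190503] [0.30329076 0.93252769 0.00498958]
6.9583 [ 454.63783046 -192.09908053  111.42583467] [-2.13231322  0.8532031   3.44562569]
7.4417 [ 454.1905806  -192.09535827   94.77963586] [-0.77562881  0.21892884  2.82445549]
7.825 [ 454.86723615 -192.10874392   83.042118  ] [-1.43018692  0.40523039  2.1640856 ]
False 8.4417 [ 455.67177553 -192.23970995   76.54385758] [-4.89691903  1.61648808 11.01626918]
False 9.9417 [ 455.62445459 -192.22820577   76.55951793] [-5.29589471  2.21472553 10.57926544]
```

View pics/s2.png

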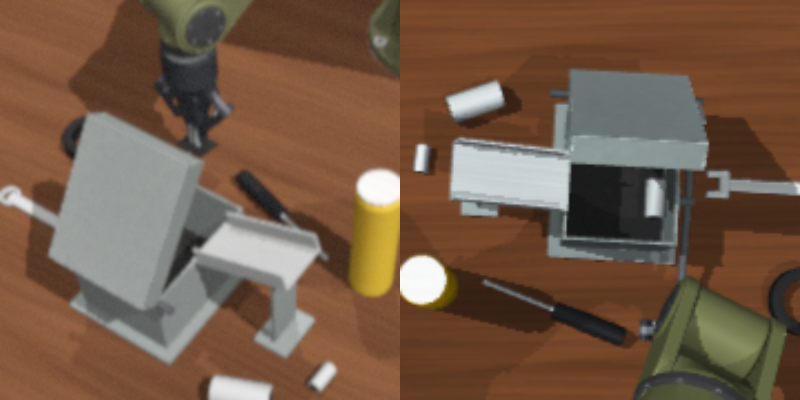

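The lid is wide open, the chute is empty and the socket lies in the tub (right half, about (655,197)). Next I ease the lever up.

```bash
python3 - <<'E'
from h import *
from rig import bot
def tcp(a,e=0): return pad(a)+[0,0,bot.tip_reach+e]
for a,v in((.3,30),(.2,30),(.1,25),(0.03,15)):
    bot.servo_line(tcp(a),speed=v); s=bot.read_state();print(s["clock"],s["ee_pos"],s["ft_force"])
bot.servo_line(tcp(0,8),speed=10);s=bot.read_state();print(s["clock"],s["ft_force"])
t=tcp(0);t[2]=330;bot.servo_line(t,speed=100)
bot.dwell(.5)
c=bot.read_camera("scene");P=cloud(c);d=bot.read_camera("top")
cv2.imwrite("pics/s3.png",np.hstack([cv2.resize(c["image"][60:260,120:320],(400,400)),cv2.resize(d["image"][100:280,210:390],(400,400))]))
print(bot.read_state()["clock"],bot.read_state()["ft_force"])
import pickle
c0=pickle.load(open("c0.pkl","rb"))["scene"];P0=cloud(c0)
x,y,z=P0[...,0],P0[...,1],P0[...,2];m=(abs(z-150)<6)&(x>570)&(x<740)&(y<-60)&(y>-180)
print(np.median((P-P0)[m],0), np.mean(P[m][:,2]-z[m]))
E
```

```text
10.8083 [ 454.37340903 -192.1310661    94.72364075] [-2.24374116  0.29357762  3.92979523]
11.5083 [ 454.73721519 -192.13664299  111.34535679] [-0.94105444 -0.28481792  4.02798453]
12.325 [ 456.73433716 -192.26568672  127.77826552] [-0.71470153  0.33508306  3.81972387]
13.25 [ 459.09921807 -192.4486897   139.1470927 ] [-2.20718171  0.43811798  5.24655191]
14.6917 [-0.21206479  0.3225067  -0.48879827]
17.225 [ 0.54398411 -0.35099759 -0.76658202]
[-0.02971867 -0.02526919 -0.04614661] 2.8557263761284726
```

View pics/s3.png

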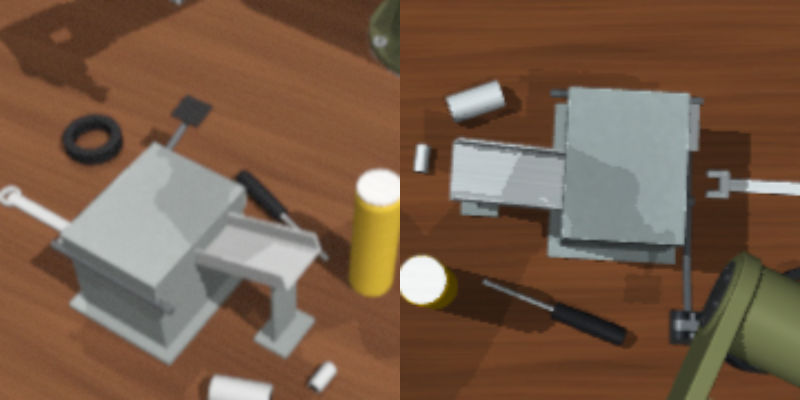

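The lid is shut at its original height, the pad is up at (190,110), the chute is empty and the other items have not moved. I'm handing it in.

```bash
python3 -c "
from rig import bot
print(bot.finish_job())"
```

```text
the job is handed in; nothing more can be done
None
```

The job is handed in: the socket rolled into the bin, the lid was eased shut over about 4 s and is back at its starting height, and the other items look undisturbed; the rig returned no verdict.

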